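# Scoop ebony buttons up against the caul

## Task

Hold the steel scoop by the red ball knob at its back and push it flat along the bench so that its lip goes under the three black ebony buttons and traps them against the straight face of the fixed caul until all three are in the pan. Then let go, take the scoop again by the green bridge handle over the pan, lift the buttons clear and set the loaded scoop down, without dropping it, flat on the middle of the cork-topped riser, all three buttons still in the pan. The buttons are freshly oiled, so do not touch them with the gripper, and leave the bronze weight, the divider and the ebony saddle where they lie.

Things in the scene. Friction and masses are not known exactly. Their poses are not given: they have to be found in the camera images.
- scoop: Loose steel scoop, 0.24-0.39 kg. Pan 110 mm long (x -55 to +55), 136 mm wide (y), flat underside, open at the front lip (+x). Floor 3 mm, its front 18 mm tapering to a 0.8 mm lip at x=+55. Side walls 22 mm high, x -55 to +30, 130 mm apart; back wall 22 mm high. Origin: middle of the underside, z up. Starts flat on the bench, +x within 0.65 rad of the caul's +x.
- scoop_knob (a point): Centre of the scoop's red ball knob, 24 mm diameter, on a 8 mm stem behind the pan: at x = -95, y = 0, 58 mm above the underside. For pushing only: gripped there the pan hangs nose-down if lifted.
- scoop_bridge (a point): Centre of the scoop's green bridge handle: a bar along the scoop's y, 136 mm long, 14 mm wide (x), 12 mm tall, on legs at its ends; centre at scoop x=-12, y=0, 62 mm above the underside (53 mm free above the pan floor). Near the centre of mass; pinch it from above across its 14 mm width.
- caul: Fixed D-shaped pale poplar block, 34 mm high; a brown maple rib is held round its curved side by three nickel clips (up to 45 mm high). Its straight upright face, 230 mm long, is the wall to push against. Origin: foot of the middle of that face, z up; y runs along the face (+-115 mm); +x points into the wood (60 mm deep with clips): push along +x; buttons and scoop are on the -x side.
- button1: One of three loose black ebony buttons, alike: round, 30 mm across, 16 mm high, 13 g, slippery (friction about 0.25), domed top. Flat 16 mm foot flaring at 27 degrees to full width at 3.6 mm height, so a thin lip slides under. Origin: centre of the underside, z up. They start 30 to 60 mm (centres) before the caul's straight face, in a row within 37 mm either side of its middle, in any order.
- button2: One of three loose black ebony buttons, alike: round, 30 mm across, 16 mm high, 13 g, slippery (friction about 0.25), domed top. Flat 16 mm foot flaring at 27 degrees to full width at 3.6 mm height, so a thin lip slides under. Origin: centre of the underside, z up. They start 30 to 60 mm (centres) before the caul's straight face, in a row within 37 mm either side of its middle, in any order.
- button3: One of three loose black ebony buttons, alike: round, 30 mm across, 16 mm high, 13 g, slippery (friction about 0.25), domed top. Flat 16 mm foot flaring at 27 degrees to full width at 3.6 mm height, so a thin lip slides under. Origin: centre of the underside, z up. They start 30 to 60 mm (centres) before the caul's straight face, in a row within 37 mm either side of its middle, in any order.
- riser_top (a point): Centre of the top of the fixed cork-topped riser, a square block 180 x 180 mm and 30 mm high; this point is on the cork surface, axes along its sides.
- weight: Bystander: bronze dome bench weight, 60 mm across, 40 mm high, 0.65 kg; origin: centre of its underside.
- divider: Bystander: steel drafting divider lying flat, a narrow V about 165 mm long, 8 mm high; origin under its hinge, legs towards +x (130 mm).
- saddle: Bystander: small black ebony saddle, a bar 34 x 9 x 8 mm; origin: centre of its underside.
Mind the look-alikes: they are no part of the job. What is shaped like the button3 but purple or yellow is not meant.

How it is judged:
By the outcome, as a careful person would: the job done as asked, in the order asked, and still so for the second after the job is handed in, with the robot touching nothing.
It also fails if it takes over 58 s, if anything falls off the work surface, if the arm or the gripper's body presses on something with over 40 N, if the wrist force passes 120 N, or if a joint passes its speed limit or range.

## Robot

A 6-joint arm with a two-finger parallel gripper is mounted at the origin on the work surface. World frame = base frame: x ahead of the robot, y to its left, z up, the work surface at z = 0. Lengths are in m, angles in degrees, forces in N, time in s.
With the tool pointing down it reaches from about 0.25 to 0.725 m from the base axis. Payload 9.7 kg.
Tool frame: the origin (TCP) lies midway between the tips of the shut fingers; the grasp point (between the pads) lies 19 mm behind it (bot.pinch_z is the distance from the TCP to the grasp point, in m); z points along the fingers, y is the direction in which the jaws open and shut (so a half turn about z gives the same grasp; the last joint's range is limited). The gripper opens to 85 mm and grips with 20 to 120 N. Pads are 22 mm wide; open, the fingers measure 114 mm over their backs; the gripper's body (76 mm by 85 mm) begins 54 mm behind the grasp point. The pads swing forward as they close: fully open they stand 13 mm farther back than shut.
Start: joints at [-65.26, 4.979, 10.078, 95.1, 0, 90], TCP at [0.23, -0.5, 0.231] pointing down, gripper open.
Joint ranges: [-179.16, 179.16], [-48.56, 103.87], [-65.8, 70.77], [-126.05, 130.52], [-82.76, 87.17], [-180, 180]. Speed limits (degrees/s): [127.2, 127.2, 147.25, 180, 180, 180].

## Interface

Orientations are given as [roll, pitch, yaw] about the fixed x, y, z axes, in that order (R = Rz(yaw) Ry(pitch) Rx(roll)).
In Python, from workcell import bot, imaging gives the robot as it stands.
- The arm moves only by the tool servo_tool, never from a script. Its argument "moves" is a list that holds one entry, the list of rows, each a list of 7 numbers: the turn, a rotation vector about the tool's x, y, z in rad, then the shift along the tool's x, y, z in cm, then the finger opening in cm, from 0 to 8.54. A call has 1 to 12 rows; each row shifts and turns the pose as measured when the row begins, along the tool's axes as they then stand; what a row does not reach is not made up. A row lasts 1/12 s, in which the tool goes at most 41.7 mm and 7.16 degrees, less where a joint would pass 70% of its speed; a pose out of reach is approached as far as the arm can. A call is refused whole if a number of a shift passes 4.17 or a number of a turn 0.125, either way. A call with a gripper value outside its range is refused whole. The fingers move at their own pace and stop on an object; "force" is the grip in N (left out, the last holds). Time passes only in rows, so rows that do not move let the fingers close. It gives the time, the measured TCP pose, the force and the opening at its end, in the units of the state.
- bot.get_obs(): the state, without advancing time (a new reading comes with each control period).
- imaging.camera(name): name is "side" or "top" or "wrist"; returns the picture (400x640x3 uint8, blue, green, red); there is no depth.
- imaging.calibration(name): a dict with "fx", "fy", "cx", "cy" (pixels), "camera_from_world" (4x4, takes a point from world to camera coordinates). Camera axes: x right, y down, z forward; pixel columns grow to the right and rows downward; lengths in m; the calibration is good to about 2 mm. A picture is of the moment at which its call begins: read the wrist's pose just before it. calibration takes no time and is no camera call; for the wrist camera it gives the pose at the moment of the call.
- bot.job_done(): hands the job in, once; it reports no verdict.
The state is a dict: "time": time; "q": joint angles; "qd": joint speeds; "joint_efforts": joint torques, N m; "ee_pos": TCP position; "tcp_rot": TCP orientation; "wrist_force": force on the tool from outside, world axes, zero at the start; "torque": the same for the moment, N m; "opening": finger opening in m.
Only numpy, scipy, OpenCV 4.12 (cv2) and the standard library are available. Lean on these libraries where they do the work, as an engineer would, in place of code of your own. Each camera call takes 0.05 s, during which the arm holds its last target.

## Working session

There is one attempt and no reset: what is moved stays moved. The work goes in short steps, Python scripts to look and compute and a tool call to move; the robot and the scene stay as the last step left them, time stands still between calls to the robot, and variables do not carry over. Pictures are saved under pics/ and viewed, and the job is handed in when it is done.

Besides the shell and the picture viewer there is one more tool, called after "Emit:" as name(argument=value, ...), one argument or row to a line, values as JSON. servo_tool: Moves the arm, as the interface text tells. Its arguments: {"type":"object","properties":{"moves":{"type":"array","items":{"type":"array","items":{"type":"array","items":{"type":"number"}}}},"force":{"type":"number"}},"required":["moves"]}

```bash
mkdir -p pics; ls; python3 - <<'E'
from workcell import bot, imaging
import cv2
for n in("top","side"):
    im=imaging.camera(n); cv2.imwrite(f"pics/{n}0.png",im)
    c=imaging.calibration(n); print(n,c)
print(bot.get_obs(), bot.pinch_z)
E
```

```text
pics
top {'fx': 488.75002769766314, 'fy': 488.75002769766314, 'cx': 316.71169734626466, 'cy': 202.17436146991218, 'camera_from_world': array([[-0.01120045, -0.9997372 , -0.02000191, -0.0405299 ],
       [-0.98875216,  0.01405647, -0.14890128,  0.54651092],
       [ 0.1491433 ,  0.01810917, -0.98864975,  1.02907698],
       [ 0.        ,  0.        ,  0.        ,  1.        ]])}
side {'fx': 388.3394025233665, 'fy': 388.3394025233665, 'cx': 323.2566614791379, 'cy': 204.9353332783827, 'camera_from_world': array([[-0.90463287, -0.4260957 ,  0.00904603,  0.48411281],
       [-0.33247723,  0.69227653, -0.64047802,  0.28278851],
       [ 0.26664257, -0.58240507, -0.76792322,  0.90171768],
       [ 0.        ,  0.        ,  0.        ,  1.        ]])}
{'time': 0.1, 'q': array([-6.52604949e+01,  5.00772903e+00,  1.00403430e+01,  9.50986823e+01,
       -8.60141048e-04,  9.00001080e+01]), 'qd': array([ 0.00968615, -0.04749767,  0.14584372,  0.04910863, -0.0108198 ,
        0.02628683]), 'joint_efforts': array([ 1.15758306e-03, -5.21560800e+01,  4.65653121e+01,  1.60541735e-02,
        6.61340141e-05, -8.73083280e-06]), 'ee_pos': array([ 0.23008744, -0.49934901,  0.23066815]), 'tcp_rot': array([-1.79933932e+02,  8.60265009e-04,  2.47393981e+01]), 'wrist_force': array([ 0.55195222, -0.01500031, -0.72632425]), 'torque': array([ 0.0054175 ,  0.01552727, -0.01726166]), 'opening': 0.08565565502776654} 0.0187
```

View pics/top0.png

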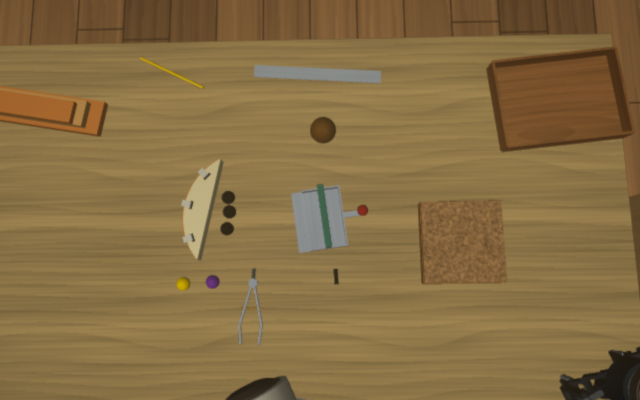

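View pics/side0.png

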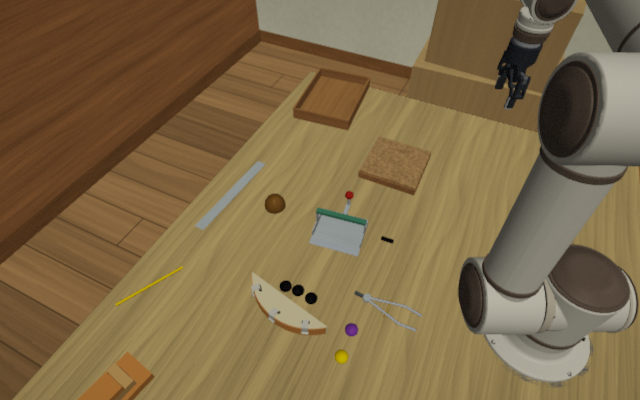

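```bash
cat > h.py <<'E'
import numpy as np, cv2
from workcell import bot, imaging
def ray(n,u,v,C=None):
    c=C or imaging.calibration(n); T=c["camera_from_world"]; R=T[:3,:3]
    o=-R.T@T[:3,3]; d=R.T@np.array([(u-c["cx"])/c["fx"],(v-c["cy"])/c["fy"],1]); return o,d
def onz(n,p,z,C=None):
    o,d=ray(n,p[0],p[1],C); return o+d*(z-o[2])/d[2]
def tri(n1,p1,n2,p2,C1=None,C2=None):
    o1,d1=ray(n1,*p1,C1);o2,d2=ray(n2,*p2,C2)
    s=np.linalg.lstsq(np.c_[d1,-d2],o2-o1,rcond=None)[0]
    a=o1+s[0]*d1;b=o2+s[1]*d2; return (a+b)/2,np.linalg.norm(a-b)
def mask(im,col):
    h=cv2.cvtColor(im,cv2.COLOR_BGR2HSV);H,S,V=h[...,0],h[...,1],h[...,2]
    m={'red':((H<6)|(H>174))&(S>150)&(V>60),'green':(H>65)&(H<95)&(S>80),'black':(V<55)}[col]
    return m.astype(np.uint8)
def blobs(m,mn=20):
    n,l,s,c=cv2.connectedComponentsWithStats(m)
    return [(c[i].round(1).tolist(),s[i].tolist()) for i in range(1,n) if s[i][4]>=mn]
E
python3 - <<'E'
from h import *
for n in("top","side"):
    im=cv2.imread(f"pics/{n}0.png")
    for c in('red','green','black'): print(n,c,[b for b in blobs(mask(im,c)) if b[1][4]<900])
t=cv2.imread("pics/top0.png");s=cv2.imread("pics/side0.png")
cv2.imwrite("pics/t0z.png",cv2.resize(t[150:270,170:380],None,fx=3.8,fy=3.8,interpolation=cv2.INTER_CUBIC))
cv2.imwrite("pics/s0z.png",cv2.resize(s[180:340,240:400],None,fx=3.7,fy=3.7,interpolation=cv2.INTER_CUBIC))
E
```

```text
top red [([362.0, 210.1], [358, 206, 9, 9, 62])]
top green [([324.0, 215.4], [318, 185, 13, 61, 281])]
top black [([228.0, 197.0], [223, 192, 11, 11, 98]), ([229.1, 211.2], [224, 206, 11, 11, 98]), ([226.9, 228.2], [222, 223, 11, 11, 99]), ([335.6, 275.8], [335, 270, 3, 13, 25]), ([253.4, 388.8], [227, 378, 53, 22, 532])]
side red [([349.0, 194.8], [346, 192, 7, 7, 41])]
side green [([341.0, 216.2], [317, 208, 49, 17, 262])]
side black [([551.1, 8.5], [535, 0, 38, 20, 508]), ([626.7, 38.1], [617, 24, 23, 28, 126]), ([554.0, 164.7], [540, 147, 35, 32, 233]), ([386.9, 239.4], [381, 237, 12, 6, 38]), ([489.1, 278.9], [482, 263, 20, 29, 65]), ([285.1, 285.8], [280, 281, 11, 11, 96]), ([297.5, 289.9], [292, 285, 12, 11, 99]), ([310.7, 297.8], [305, 293, 12, 11, 101])]
```

View pics/t0z.png

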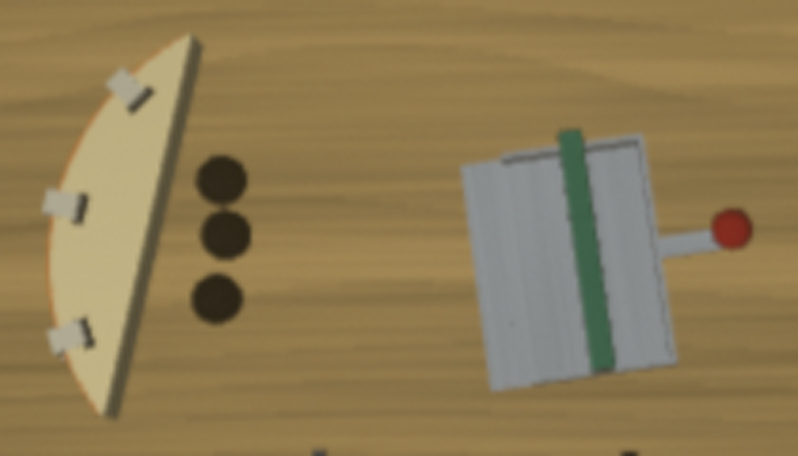

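View pics/s0z.png

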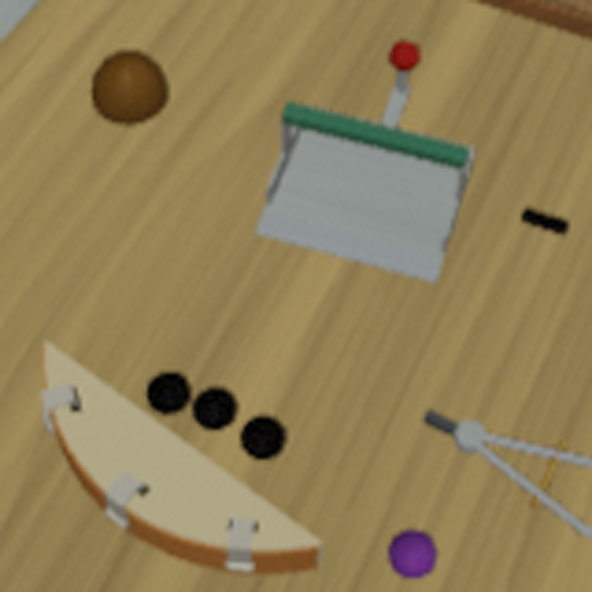

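```bash
python3 - <<'E'
from h import *
print("buttons top")
T=[(228,197),(229.1,211.2),(226.9,228.2)];S=[(285.1,285.8),(297.5,289.9),(310.7,297.8)]
for a,b in zip(T,S): print(onz("top",a,.010).round(4),onz("side",b,.010).round(4),tri("top",a,"side",b)[0].round(4))
print("knob",tri("top",(362,210.1),"side",(349,194.8)), onz("top",(362,210.1),.058))
print("bridge",tri("top",(324,215.4),"side",(341,216.2)),onz("top",(324,215.4),.067))
f=lambda n,x,y:((170+x/3.8,150+y/3.8) if n=="top" else (240+x/3.7,180+y/3.7))
A=onz("top",f("top",193,37),.034);B=onz("top",f("top",106,414),.034);print("face top",A,B,np.linalg.norm(A-B))
A2=onz("side",f("side",44,342),.034);B2=onz("side",f("side",319,543),.034);print("face side",A2,B2,np.linalg.norm(A2-B2))
L=onz("top",f("top",461,166),.0008);R=onz("top",f("top",491,391),.0008);print("lip",L,R,np.linalg.norm(L-R))
L2=onz("side",f("side",258,234),.0008);R2=onz("side",f("side",436,281),.0008);print("lip side",L2,R2,np.linalg.norm(L2-R2))
for P,Q in((A,B),(A2,B2),(L,R),(L2,R2)):
    d=Q-P; print("normal ang",np.degrees(np.arctan2(-d[0],d[1]))%360, ((P+Q)/2).round(4))
im=cv2.imread("pics/top0.png")
cv2.imwrite("pics/r0.png",cv2.resize(im[190:295,405:520],None,fx=5,fy=5,interpolation=cv2.INTER_CUBIC))
im=cv2.imread("pics/side0.png")
cv2.imwrite("pics/rs0.png",cv2.resize(im[130:200,350:440],None,fx=6,fy=6,interpolation=cv2.INTER_CUBIC))
E
```

```text
buttons top
[0.5653 0.1538 0.01  ] [0.5642 0.1582 0.01  ] [0.5664 0.1552 0.0031]
[0.5328 0.1508 0.01  ] [0.5316 0.1549 0.01  ] [0.5336 0.152  0.0035]
[0.4944 0.1551 0.01  ] [0.4933 0.1598 0.01  ] [0.4951 0.1566 0.0027]
knob (array([ 0.52476318, -0.14477653,  0.05680184]), np.float64(0.00031427250003369375)) [ 0.52475923 -0.14465735  0.058     ]
bridge (array([ 0.5138575 , -0.06315909,  0.06002701]), np.float64(0.0006614192050964855)) [ 0.51332585 -0.06311866  0.067     ]
face top [0.6461194  0.16647095 0.034     ] [0.4257679  0.21245032 0.034     ] 0.2250975064589054
face side [0.64716073 0.17181476 0.034     ] [0.42554495 0.21799849 0.034     ] 0.22637687943879864
lip [0.57233158 0.01092294 0.0008    ] [ 0.43775251 -0.00629594  0.0008    ] 0.13567614081734936
lip side [0.56868483 0.01420051 0.0008    ] [ 0.43680994 -0.00439968  0.0008    ] 0.13318015103100625
normal ang 78.2135708351736 [0.5359 0.1895 0.034 ]
normal ang 78.22829783077631 [0.5364 0.1949 0.034 ]
normal ang 97.29116417591513 [0.505  0.0023 0.0008]
normal ang 98.02828067632885 [0.5027 0.0049 0.0008]
```

View pics/r0.png

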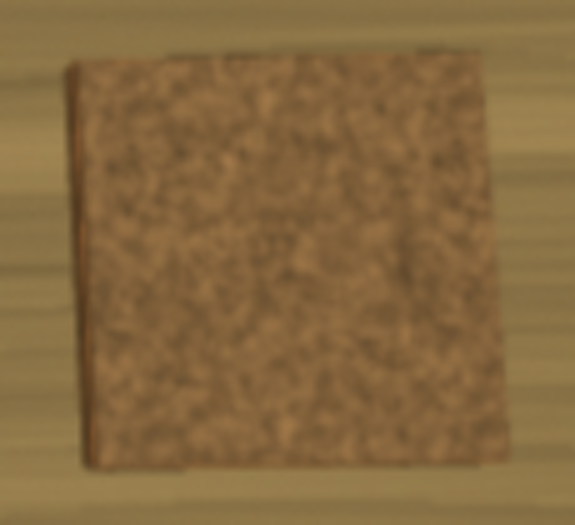

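View pics/rs0.png

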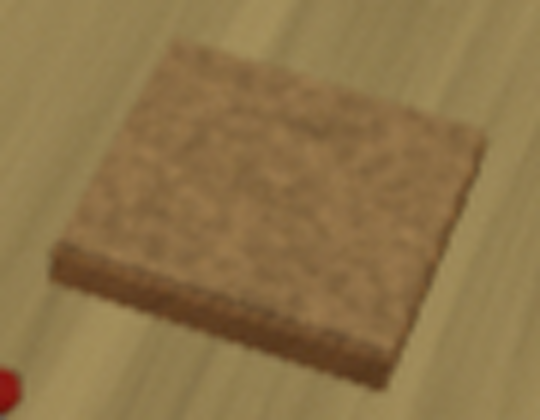

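```bash
cat >> h.py <<'E'
from scipy.spatial.transform import Rotation as Ro
def need(target,yaw=None,roll=180,pitch=0):
    o=bot.get_obs(); R=Ro.from_euler('xyz',o['tcp_rot'],degrees=True)
    t=R.inv().apply(np.array(target)-o['ee_pos'])*100
    print("pos",o['ee_pos'].round(4),"rot",o['tcp_rot'].round(2),"t",round(o['time'],2),"F",o['wrist_force'].round(1),"op",round(o['opening'],4))
    if yaw is not None:
        r=(R.inv()*Ro.from_euler('xyz',[roll,pitch,yaw],degrees=True)).as_rotvec(); print("turn",r.round(4))
    print("shift cm",t.round(2),"rows",np.ceil(np.linalg.norm(t)/4.17))
E
python3 - <<'E'
from h import *
c=[onz("top",(405+x/5,190+y/5),.03) for x,y in((80,62),(483,52),(508,462),(92,467))]
d=[onz("side",(350+x/6,130+y/6),.03) for x,y in((175,42),(485,135),(388,360),(52,245))]
print(np.round(c,4),np.mean(c,0));print(np.round(d,4),np.mean(d,0))
need([.525,-.145,.16],97.7)
E
```

```text
[[ 0.5438 -0.2768  0.03  ]
 [ 0.5457 -0.4531  0.03  ]
 [ 0.3681 -0.4518  0.03  ]
 [ 0.3679 -0.2744  0.03  ]] [ 0.45638333 -0.36402211  0.03      ]
[[ 0.541  -0.4449  0.03  ]
 [ 0.3668 -0.4456  0.03  ]
 [ 0.3668 -0.2675  0.03  ]
 [ 0.5434 -0.2695  0.03  ]] [ 0.4545067  -0.35687727  0.03      ]
pos [ 0.2301 -0.4993  0.2307] rot [-179.93    0.     24.74] t 0.1 F [ 0.6 -0.  -0.7] op 0.0857
turn [-1.0000e-03 -7.0000e-04 -1.2734e+00]
shift cm [ 41.61 -19.83   7.09] rows 12.0
```

Emit:
servo_tool(
  moves=[
    [[0,0,-0.116,0,0,0,8.5],[0,0,-0.116,0,0,0,8.5],[0,0,-0.116,0,0,0,8.5],[0,0,-0.116,0,0,0,8.5],[0,0,-0.116,0,0,0,8.5],[0,0,-0.116,0,0,0,8.5],[0,0,-0.116,0,0,0,8.5],[0,0,-0.116,0,0,0,8.5],[0,0,-0.116,0,0,0,8.5],[0,0,-0.116,0,0,0,8.5],[0,0,-0.116,0,0,0,8.5]],
  ],
  force=60,
)

```text
time: 1.02
ee_pos: [0.2294, -0.4979, 0.2257]
tcp_rot: [-179.9, -0.6, 101.1]
wrist_force: [0.5, -0.3, 0.5]
opening: 0.0847
```

```bash
python3 - <<'E'
from h import *
need([.525,-.145,.16],97.7); print(bot.get_obs()['q'].round(1))
E
```

```text
pos [ 0.2294 -0.4979  0.2257] rot [-179.86   -0.59  101.11] t 1.02 F [ 0.5 -0.3  0.5] op 0.0847
turn [-0.0028 -0.0102  0.0595]
shift cm [28.86 35.82  6.78] rows 12.0
[-65.3   5.2   9.7  95.1  -0.   13.6]
```

Emit:
servo_tool(
  moves=[
    [[0,-0.001,0.005,2.4,2.95,0.5,8.5],[0,-0.001,0.005,2.4,2.95,0.5,8.5],[0,-0.001,0.005,2.4,2.95,0.5,8.5],[0,-0.001,0.005,2.4,2.95,0.5,8.5],[0,-0.001,0.005,2.4,2.95,0.5,8.5],[0,-0.001,0.005,2.4,2.95,0.5,8.5],[0,-0.001,0.005,2.4,2.95,0.5,8.5],[0,-0.001,0.005,2.4,2.95,0.5,8.5],[0,-0.001,0.005,2.4,2.95,0.5,8.5],[0,-0.001,0.005,2.4,2.95,0.5,8.5],[0,-0.001,0.005,2.4,2.95,0.5,8.5],[0,0,0,0,0,0,8.5]],
  ],
)

```text
time: 2.02
ee_pos: [0.5098, -0.1663, 0.1629]
tcp_rot: [-179.6, -0.2, 98.1]
wrist_force: [-0.6, 0.1, -0.4]
opening: 0.085
```

```bash
python3 - <<'E'
from h import *
need([.525,-.145,.16],97.7)
im=imaging.camera("wrist");cv2.imwrite("pics/w1.png",im)
print(blobs(mask(im,'red')))
E
```

```text
pos [ 0.5098 -0.1663  0.1629] rot [-1.7961e+02 -1.6000e-01  9.8120e+01] t 2.02 F [-0.6  0.1 -0.4] op 0.085
turn [-0.0069 -0.0027  0.0074]
shift cm [1.9  1.81 0.28] rows 1.0
[([341.6, 182.1], [329, 170, 26, 25, 489])]
```

View pics/w1.png

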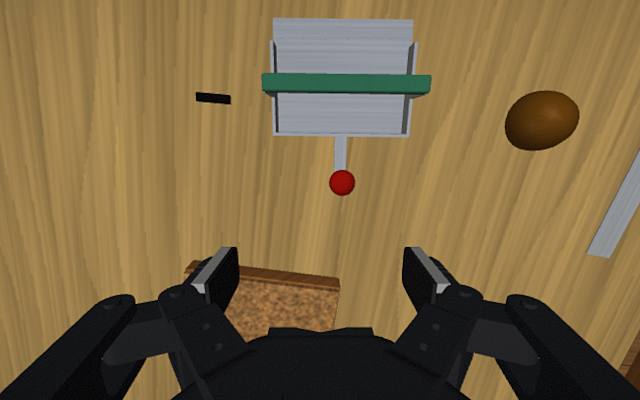

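```bash
python3 - <<'E'
from h import *
im=cv2.imread("pics/w1.png")
print("knob",onz("wrist",(341.6,182.1),.058))
m=mask(im,'green');ys,xs=np.nonzero(m);print(cv2.minAreaRect(np.c_[xs,ys].astype(np.float32)),xs.mean(),ys.mean())
print("bridge",onz("wrist",(346.5,83),.066))
# lip corners
a=onz("wrist",(273,18.5),.001);b=onz("wrist",(412.5,19),.001);print(a,b,np.degrees(np.arctan2((b-a)[1],(b-a)[0]))+90,np.linalg.norm(a-b))
a=onz("wrist",(262,74),.068);b=onz("wrist",(431,75),.068);print("bridge edge yaw",np.degrees(np.arctan2((b-a)[1],(b-a)[0]))+90,np.linalg.norm(a-b))
need([.525,-.145,.1],97.7)
E
```

```text
knob [ 0.52412226 -0.14601808  0.058     ]
((317.5, 236.0), (625.0, 326.0), -0.0) 337.9983566146261 120.96603670227336
bridge [ 0.51410057 -0.0637538   0.066     ]
[ 0.43779833 -0.00675434  0.001     ] [0.57171188 0.01159668 0.001     ] 97.8030033863926 0.1351650845944348
bridge edge yaw 97.73646441138537 0.13417387359204216
pos [ 0.5084 -0.1679  0.1633] rot [-1.7956e+02 -1.2000e-01  9.8130e+01] t 2.07 F [-0.2  0.6 -0.6] op 0.085
turn [-0.0078 -0.0021  0.0076]
shift cm [2.02 2.02 6.32] rows 2.0
```

Emit:
servo_tool(
  moves=[
    [[-0.007,-0.002,0.007,2.0,2.0,0,8.5],[0,0,0,0.1,0,2.0,8.5],[0,0,0,0,0,2.0,8.5],[0,0,0,0,0,0.5,8.5]],
  ],
)

```text
time: 2.4
ee_pos: [0.5256, -0.1445, 0.118]
tcp_rot: [180.0, 0.1, 97.8]
wrist_force: [-0.9, 0.1, 0.0]
opening: 0.0851
```

```bash
python3 - <<'E'
from h import *
need([.5245,-.1455,.038],97.7)
E
```

```text
pos [ 0.5256 -0.1445  0.118 ] rot [1.7999e+02 8.0000e-02 9.7790e+01] t 2.4 F [-0.9  0.1  0. ] op 0.0851
turn [0.0002 0.0014 0.0015]
shift cm [-0.07 -0.13  8.  ] rows 2.0
```

Emit:
servo_tool(
  moves=[
    [[0,0,0,-0.05,-0.05,2.0,8.5],[0,0,0,-0.02,-0.05,2.0,8.5],[0,0,0,0,0,2.0,8.5],[0,0,0,0,0,1.2,8.5],[0,0,0,0,0,0.3,8.5]],
  ],
)

```text
time: 2.82
ee_pos: [0.5225, -0.1497, 0.0421]
tcp_rot: [180.0, 0.1, 97.5]
wrist_force: [0.1, 0.8, 0.5]
opening: 0.0851
```

```bash
python3 - <<'E'
from h import *
need([.5245,-.1455,.038],97.7)
im=imaging.camera("wrist");cv2.imwrite("pics/w2.png",im)
E
```

```text
pos [ 0.5225 -0.1497  0.0421] rot [1.7998e+02 1.5000e-01 9.7540e+01] t 2.82 F [0.1 0.8 0.5] op 0.0851
turn [ 0.0003  0.0026 -0.0028]
shift cm [0.39 0.25 0.41] rows 1.0
```

View pics/w2.png

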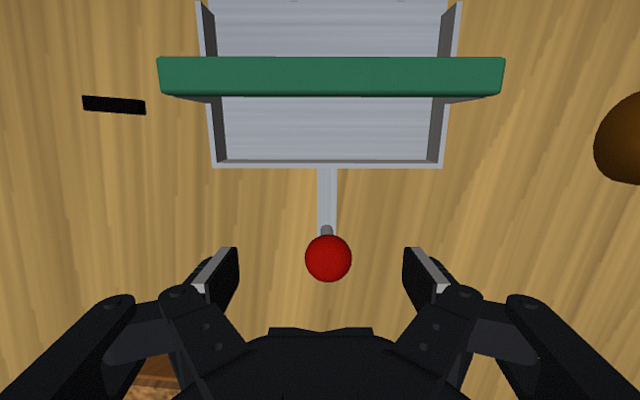

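Emit:
servo_tool(
  moves=[
    [[0,0,0,0.4,0.25,0.4,8.5],[0,0,0,0.05,0,0,8.5]],
  ],
)

```text
time: 3.03
ee_pos: [0.5249, -0.1456, 0.0397]
tcp_rot: [179.9, 0.2, 97.5]
wrist_force: [-0.7, -0.1, 0.7]
opening: 0.0851
```

```bash
python3 - <<'E'
from h import *
need([.5245,-.1455,.038],97.7)
E
```

```text
pos [ 0.5249 -0.1456  0.0397] rot [179.92   0.18  97.45] t 3.03 F [-0.7 -0.1  0.7] op 0.0851
turn [ 0.0014  0.0031 -0.0043]
shift cm [ 0.02 -0.03  0.17] rows 1.0
```

Emit:
servo_tool(
  moves=[
    [[0,0,0,0,0,0.15,3.5],[0,0,0,0,0,0,3.5],[0,0,0,0,0,0,3.0],[0,0,0,0,0,0,2.0],[0,0,0,0,0,0,2.0],[0,0,0,0,0,0,2.0]],
  ],
  force=60,
)

```text
time: 3.53
ee_pos: [0.527, -0.1458, 0.0421]
tcp_rot: [179.6, 0.3, 97.5]
wrist_force: [0.4, -0.4, -0.1]
opening: 0.021
```

```bash
python3 - <<'E'
from h import *
need([.5245,-.1455,.038],97.7)
im=imaging.camera("wrist");cv2.imwrite("pics/w3.png",im)
E
```

```text
pos [ 0.527  -0.1458  0.0421] rot [179.64   0.31  97.5 ] t 3.53 F [ 0.4 -0.4 -0.1] op 0.021
turn [ 0.0063  0.0054 -0.0034]
shift cm [ 0.07 -0.25  0.41] rows 1.0
```

View pics/w3.png

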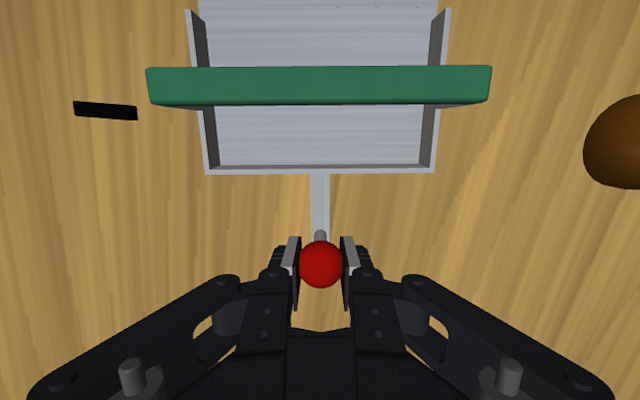

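Emit:
servo_tool(
  moves=[
    [[0,0,0,0,0,0,2.0],[0,0,0,0,0,0,2.0]],
  ],
)

```text
time: 3.75
ee_pos: [0.527, -0.1458, 0.0421]
tcp_rot: [179.6, 0.3, 97.5]
wrist_force: [-0.1, -0.5, -0.9]
opening: 0.0212
```

Emit:
servo_tool(
  moves=[
    [[0,0,0,0,0,0,4.0],[0.005,0.004,0,-0.1,-0.1,0.4,4.0],[0,0,0,0,0,0.2,4.0]],
  ],
)

```text
time: 4.0
ee_pos: [0.5263, -0.147, 0.036]
tcp_rot: [179.9, 0.1, 97.5]
wrist_force: [0.9, -0.2, 0.3]
opening: 0.0397
```

Emit:
servo_tool(
  moves=[
    [[0,0,0,0,0,0,1.0],[0,0,0,0,0,0,1.0],[0,0,0,0,0,0,1.0],[0,0,0,0,0,0,1.0]],
  ],
  force=60,
)

```text
time: 4.33
ee_pos: [0.5261, -0.1472, 0.0354]
tcp_rot: [180.0, 0.1, 97.5]
wrist_force: [-0.4, 0.4, 1.5]
opening: 0.0214
```

```bash
python3 - <<'E'
from h import *
need([.5245,-.1455,.038],97.7)
im=imaging.camera("wrist");cv2.imwrite("pics/w4.png",im)
E
```

```text
pos [ 0.5261 -0.1472  0.0354] rot [1.7995e+02 5.0000e-02 9.7490e+01] t 4.33 F [-0.4  0.4  1.5] op 0.0214
turn [ 0.0008  0.0009 -0.0036]
shift cm [ 0.19 -0.14 -0.26] rows 1.0
```

View pics/w4.png

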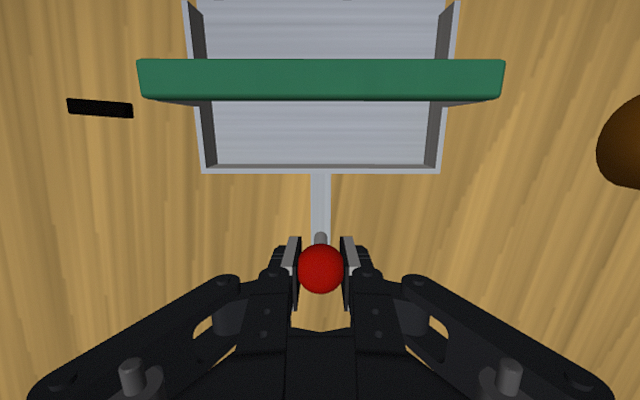

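Emit:
servo_tool(
  moves=[
    [[0,0,0.028,1.02,-0.18,0,1.0],[0,0,0.028,1.0,-0.2,0,1.0],[0,0,0.028,1.0,-0.23,0,1.0],[0,0,0.028,1.0,-0.25,0,1.0],[0,0,0.028,1.0,-0.28,0,1.0],[0,0,0.028,0.98,-0.31,0,1.0]],
  ],
)

```text
time: 4.88
ee_pos: [0.5083, -0.0894, 0.0356]
tcp_rot: [179.8, 0.3, 87.3]
wrist_force: [-0.0, -2.1, 1.1]
opening: 0.0211
```

```bash
python3 - <<'E'
from h import *
need([.490,-.028,.0354],78.2)
E
```

```text
pos [ 0.5083 -0.0894  0.0356] rot [179.84   0.32  87.28] t 4.88 F [-0.  -2.1  1.1] op 0.0211
turn [0.0032 0.0053 0.1585]
shift cm [ 6.05 -2.12 -0.02] rows 2.0
```

Emit:
servo_tool(
  moves=[
    [[0.002,0.002,0.03,1.0,-0.28,0,1.0],[0.001,0.002,0.03,1.0,-0.31,0,1.0],[0,0.001,0.03,1.0,-0.34,0,1.0],[0,0,0.03,1.0,-0.37,0,1.0],[0,0,0.025,0.9,-0.4,0,1.0],[0,0,0.01,0.6,-0.3,0,1.0]],
  ],
)

```text
time: 5.38
ee_pos: [0.4941, -0.0307, 0.0356]
tcp_rot: [179.9, 0.2, 77.8]
wrist_force: [-0.4, -2.1, -0.1]
opening: 0.0212
```

```bash
python3 - <<'E'
from h import *
need([.490,-.028,.0354],78.2)
for n in("wrist","top"):
    im=imaging.camera(n);cv2.imwrite(f"pics/{n}5.png",im)
t=im
cv2.imwrite("pics/t5z.png",cv2.resize(t[150:270,170:380],None,fx=3.8,fy=3.8,interpolation=cv2.INTER_CUBIC))
E
```

```text
pos [ 0.4941 -0.0307  0.0356] rot [179.92   0.2   77.81] t 5.38 F [-0.4 -2.1 -0.1] op 0.0212
turn [ 0.0013  0.0035 -0.0068]
shift cm [ 0.18 -0.46  0.01] rows 1.0
```

View pics/wrist5.png

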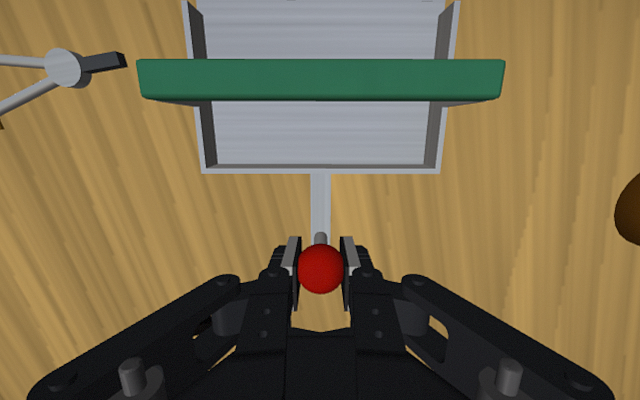

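View pics/t5z.png

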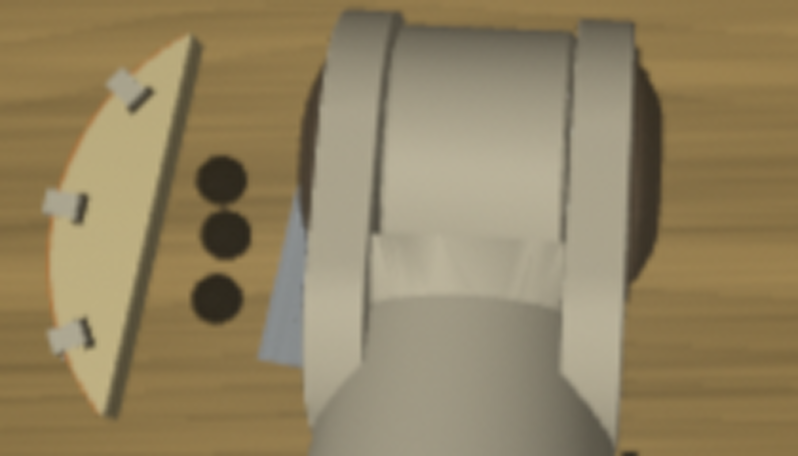

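```bash
python3 - <<'E'
from h import *
p=onz("wrist",(126,60),.006);print(p)
F=np.array([.536,.192]);n=np.array([.2045,.9789]);t=np.array([-.9789,.2045])
print("div tip caul",(p[:2]-F)@n,(p[:2]-F)@t)
q=onz("top",(253,268),.006);print(q,(q[:2]-F)@n,(q[:2]-F)@t)
k=bot.get_obs()['ee_pos'][:2];print("knob caul",(k-F)@n,(k-F)@t)
for p in((200,174),(440,172)):
  c=onz("wrist",p,.022);print((c[:2]-F)@n,(c[:2]-F)@t)
b=onz("wrist",(321,90),.062);print("bridge",(b[:2]-F)@n,(b[:2]-F)@t)
E
```

```text
[0.40821713 0.09492189 0.006     ]
div tip caul -0.12116136343610386 0.1052341820315705
[0.40535472 0.09631695 0.006     ] -0.12038109395899932 0.10832148433005537
knob caul -0.22618383791372687 -0.004518587679557813
-0.1837397991302887 0.06437925997060859
-0.18328332216943172 -0.07287982565224128
bridge -0.1438917624938631 -0.004800418286915502
```

Emit:
servo_tool(
  moves=[
    [[0,0.002,-0.004,0.6,-0.15,0,1.0],[0,0.001,-0.003,0.6,-0.15,0,1.0],[0,0,0,0.6,-0.1,0,1.0],[0,0,0,0.6,0,0,1.0]],
  ],
)

```text
time: 5.82
ee_pos: [0.4953, -0.0062, 0.0355]
tcp_rot: [179.9, 0.1, 78.4]
wrist_force: [-0.7, -1.6, 0.1]
opening: 0.0213
```

```bash
cat >> h.py <<'E'
F=np.array([.536,.192]);nn=np.array([.2045,.9789]);tt=np.array([-.9789,.2045])
def knob():
    o=bot.get_obs();k=o['ee_pos'][:2]-F;f=o['wrist_force']
    print("lip dist",round(-(k@nn)-.150,4),"lat",round(k@tt,4),"yaw",o['tcp_rot'].round(2),"z",o['ee_pos'][2].round(4),"Fn",round(f[:2]@nn,1),"Fz",f[2].round(1),"t",round(o['time'],2))
E
python3 - <<'E'
from h import *
knob()
E
```

```text
lip dist 0.0524 lat -0.0007 yaw [1.7991e+02 6.0000e-02 7.8360e+01] z 0.0355 Fn -1.7 Fz 0.1 t 5.82
```

Emit:
servo_tool(
  moves=[
    [[0,0,0,0.5,0,0,1.0],[0,0,0,0.5,0,0,1.0],[0,0,0,0.5,0,0,1.0],[0,0,0,0.5,0,0,1.0],[0,0,0,0.5,0,0,1.0]],
  ],
)

```text
time: 6.23
ee_pos: [0.501, 0.0206, 0.0355]
tcp_rot: [179.9, 0.1, 78.4]
wrist_force: [-0.6, -2.5, 0.9]
opening: 0.021
```

```bash
python3 - <<'E'
from h import *
knob()
for n in("side","top"):
    im=imaging.camera(n);cv2.imwrite(f"pics/{n}6.png",im)
t=im
s=cv2.imread("pics/side6.png")
cv2.imwrite("pics/z6.png",np.vstack([cv2.resize(t[150:270,170:300],(650,600))[:300*2:1][:300] ,cv2.resize(s[230:350,200:460],(650,300))]))
E
```

```text
lip dist 0.0249 lat -0.0008 yaw [1.7991e+02 1.2000e-01 7.8370e+01] z 0.0355 Fn -2.5 Fz 0.9 t 6.23
```

View pics/z6.png

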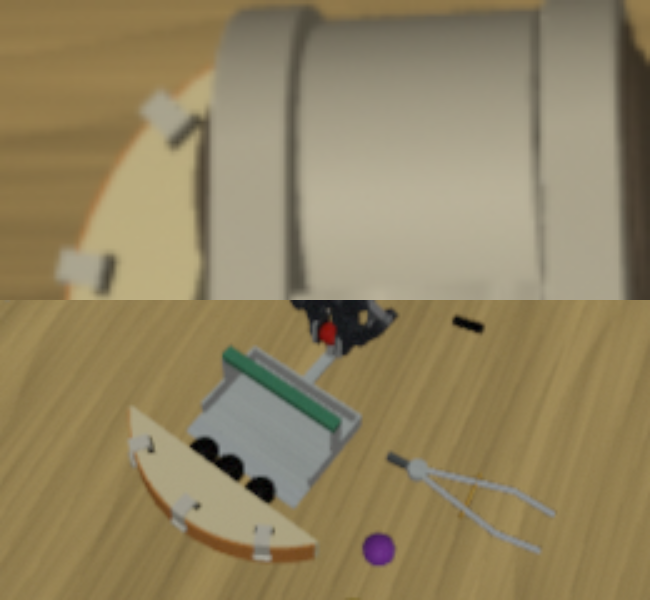

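Emit:
servo_tool(
  moves=[
    [[0,0,0,0.4,0,0,1.0],[0,0,0,0.4,0,0,1.0],[0,0,0,0.4,0,0,1.0],[0,0,0,0.4,0,0,1.0]],
  ],
)

```text
time: 6.67
ee_pos: [0.5044, 0.0372, 0.0355]
tcp_rot: [179.9, 0.1, 78.4]
wrist_force: [-1.0, -1.9, 1.3]
opening: 0.0211
```

```bash
python3 - <<'E'
from h import *
knob()
s=imaging.camera("side")
cv2.imwrite("pics/s7.png",cv2.resize(s[240:350,230:360],(780,600),interpolation=cv2.INTER_CUBIC))
E
```

```text
lip dist 0.008 lat -0.0007 yaw [1.7991e+02 1.2000e-01 7.8370e+01] z 0.0355 Fn -2.1 Fz 1.3 t 6.67
```

View pics/s7.png

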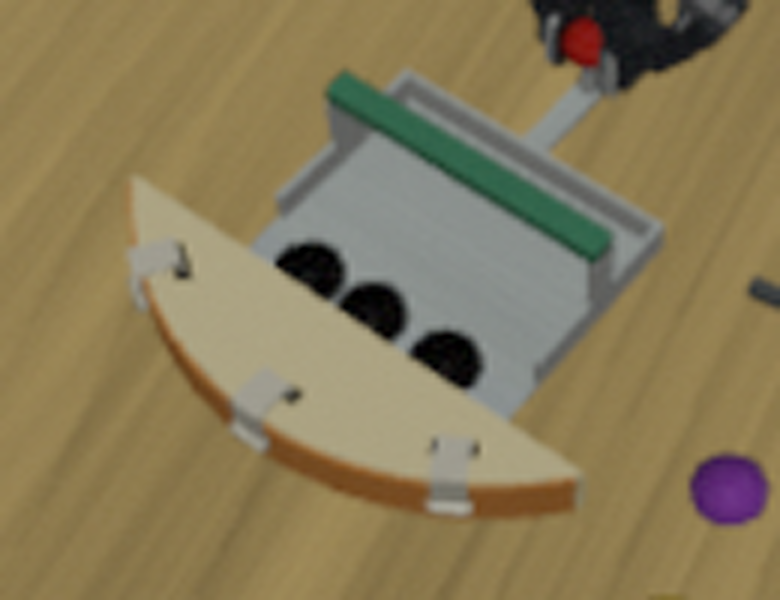

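Emit:
servo_tool(
  moves=[
    [[0,0,0,0.25,0,0,1.0],[0,0,0,0.25,0,0,1.0],[0,0,0,0.2,0,0,1.0]],
  ],
)

```text
time: 6.97
ee_pos: [0.5055, 0.0436, 0.0356]
tcp_rot: [179.9, 0.4, 78.3]
wrist_force: [-6.3, -22.6, 8.6]
opening: 0.0209
```

Emit:
servo_tool(
  moves=[
    [[0,0,0,0.15,0,0,1.0]],
  ],
)

```text
time: 7.05
ee_pos: [0.5054, 0.0434, 0.0357]
tcp_rot: [179.9, 0.6, 78.3]
wrist_force: [-3.8, -14.8, 4.4]
opening: 0.0211
```

Emit:
servo_tool(
  moves=[
    [[0,0,0,0.15,0,0,1.0]],
  ],
)

```text
time: 7.13
ee_pos: [0.5053, 0.0434, 0.0359]
tcp_rot: [179.9, 0.8, 78.2]
wrist_force: [-2.2, -12.4, 3.2]
opening: 0.0211
```

```bash
python3 - <<'E'
from h import *
knob()
E
```

```text
lip dist 0.0018 lat -0.0004 yaw [179.91   0.82  78.19] z 0.0359 Fn -12.6 Fz 3.2 t 7.13
```

```bash
python3 - <<'E'
from h import *
s=imaging.camera("side")
cv2.imwrite("pics/s8.png",cv2.resize(s[240:350,230:360],(780,600),interpolation=cv2.INTER_CUBIC))
s=imaging.camera("wrist")
cv2.imwrite("pics/w8.png",s)
E
```

```text
(no output)
```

View pics/s8.png

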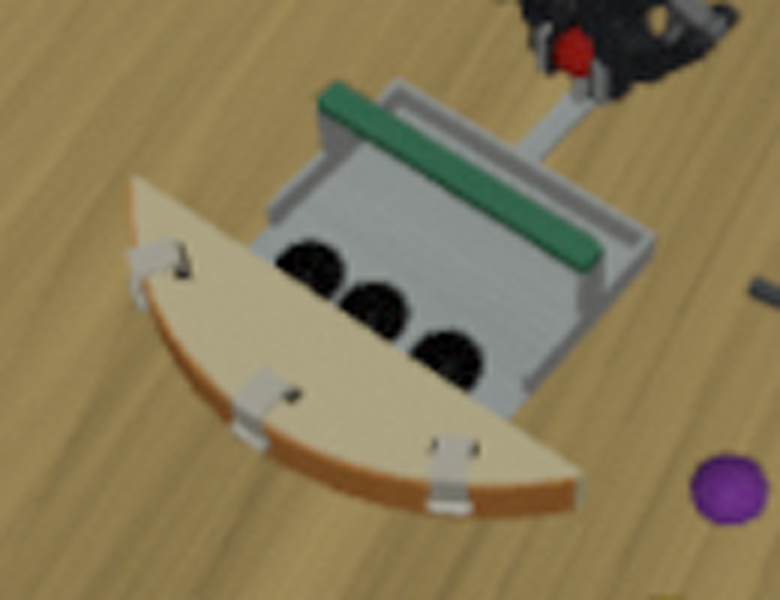

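View pics/w8.png

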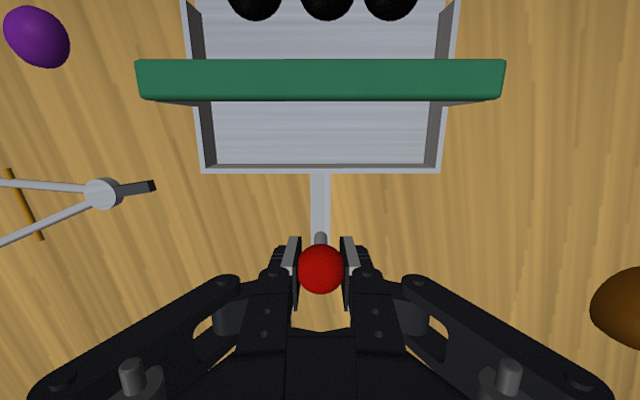

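Emit:
servo_tool(
  moves=[
    [[0,0,0,0,0,0,1.0],[0,0,0,0,0,0,3.0],[0,0,0,0,0,0,6.0],[0,0,0,0,0,0,8.5],[0,0,0,0,0,0,8.5],[0,0,0,0,0,-1.0,8.5],[0,0,0,0,0,-3.0,8.5],[0,0,0,0,0,-3.0,8.5],[0,0,0,0,0,-3.0,8.5],[0,0,0,0,0,-1.5,8.5],[0,0,0,0,0,0,8.5]],
  ],
)

```text
time: 8.15
ee_pos: [0.5039, 0.0468, 0.157]
tcp_rot: [-179.9, 0.7, 78.3]
wrist_force: [1.3, -0.7, 0.2]
opening: 0.085
```

```bash
python3 - <<'E'
from h import *
knob()
w=imaging.camera("wrist");cv2.imwrite("pics/w9.png",w);C=imaging.calibration("wrist")
s=imaging.camera("side")
cv2.imwrite("pics/s9.png",cv2.resize(s[240:350,230:360],(780,600),interpolation=cv2.INTER_CUBIC))
need([.522,.128,.15],168.2)
print(blobs(mask(w,'green')),blobs(mask(s,'green')),blobs(mask(w,'red')))
E
```

```text
lip dist -0.0013 lat 0.0018 yaw [-179.87    0.67   78.28] z 0.157 Fn -0.4 Fz 0.2 t 8.15
pos [0.5032 0.0467 0.1539] rot [-179.71    0.72   78.28] t 8.25 F [0.7 0.3 0.2] op 0.0849
turn [-0.0139  0.0059 -1.5694]
shift cm [8.35 0.19 0.28] rows 3.0
[([323.1, 106.5], [238, 98, 171, 18, 3039])] [([306.6, 272.2], [283, 256, 47, 34, 315])] [([322.4, 203.5], [310, 191, 25, 26, 488])]
```

View pics/w9.png

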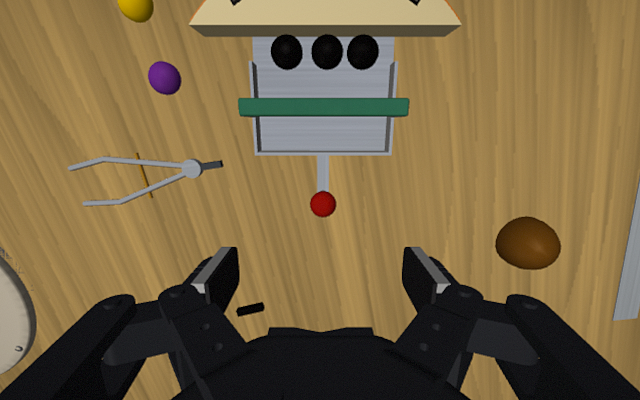

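View pics/s9.png

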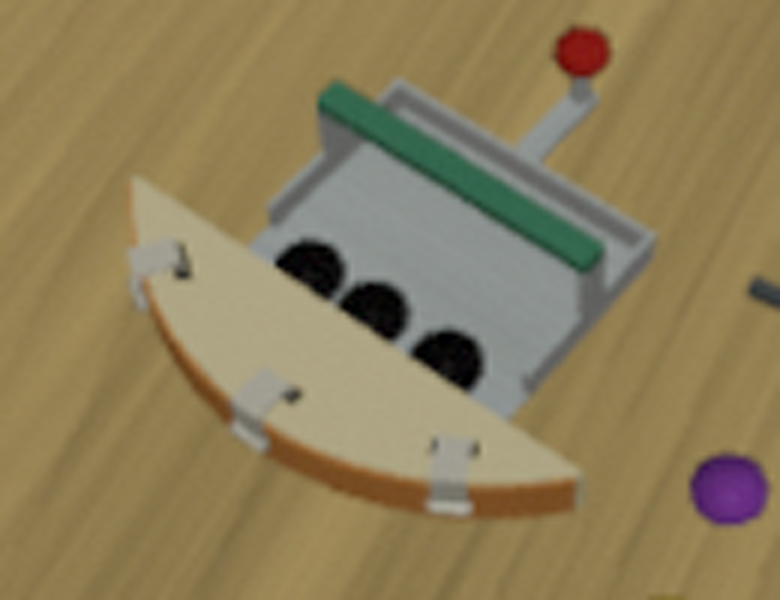

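Emit:
servo_tool(
  moves=[
    [[0,0,-0.12,0,0,0,8.5],[0,0,-0.12,0,0,0,6],[0,0,-0.12,0,0,0,4.5],[0,0,-0.12,0,0,0,4.5],[0,0,-0.12,0,0,0,4.5],[0,0,-0.12,0,0,0,4.5],[0,0,-0.12,0,0,0,4.5],[0,0,-0.12,0,0,0,4.5],[0,0,-0.12,0,0,0,4.5],[0,0,-0.12,0,0,0,4.5],[0,0,-0.12,0,0,0,4.5],[0,0,-0.12,0,0,0,4.5]],
  ],
)

```text
time: 9.25
ee_pos: [0.4948, 0.0464, 0.1335]
tcp_rot: [-178.7, -1.7, 163.9]
wrist_force: [0.2, -0.5, -0.1]
opening: 0.0453
```

```bash
python3 - <<'E'
from h import *
need([.5223,.1247,.13],168.2)
w=imaging.camera("wrist");cv2.imwrite("pics/w10.png",w)
E
```

```text
pos [0.4948 0.0464 0.1335] rot [-178.73   -1.72  163.86] t 9.25 F [ 0.2 -0.5 -0.1] op 0.0453
turn [-0.0211 -0.0309 -0.0754]
shift cm [-0.48  8.29  0.15] rows 2.0
```

View pics/w10.png

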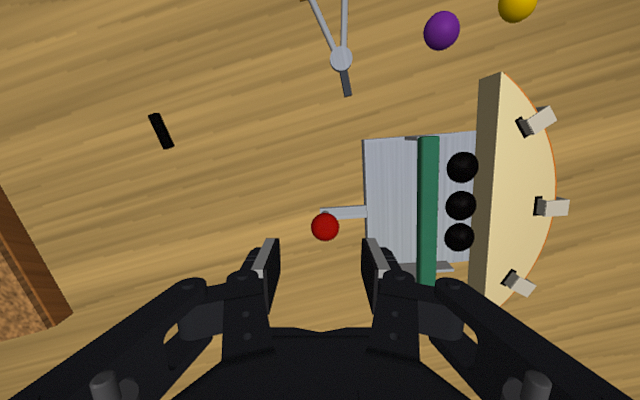

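Emit:
servo_tool(
  moves=[
    [[-0.01,-0.015,-0.04,-0.15,2.8,-0.1,4.5],[-0.01,-0.015,-0.03,-0.15,2.8,-0.1,4.5],[0,0,0,0,2.4,0,4.5],[0,0,0,0,0,0,4.5]],
  ],
)

```text
time: 9.63
ee_pos: [0.5149, 0.1246, 0.1284]
tcp_rot: [-179.8, -0.4, 167.8]
wrist_force: [0.4, 0.1, -0.6]
opening: 0.0452
```

```bash
python3 - <<'E'
from h import *
need([.5223,.1247,.13],168.2)
w=imaging.camera("wrist");cv2.imwrite("pics/w11.png",w)
E
```

```text
pos [0.5149 0.1246 0.1284] rot [-179.84   -0.43  167.84] t 9.63 F [ 0.4  0.1 -0.6] op 0.0452
turn [-0.0028 -0.0075 -0.0064]
shift cm [-0.72  0.16 -0.17] rows 1.0
```

View pics/w11.png

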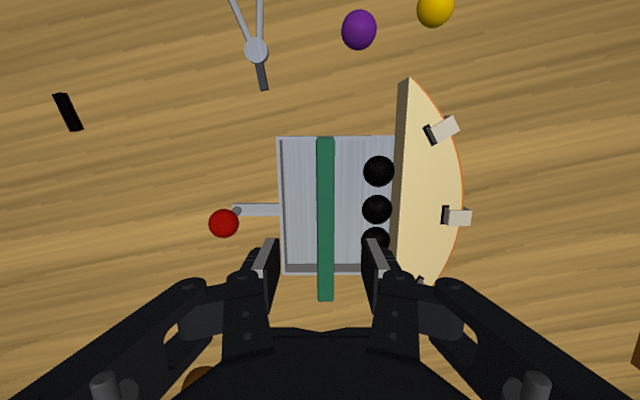

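```bash
python3 - <<'E'
from h import *
a=onz("wrist",(325.5,137.5),.068);b=onz("wrist",(325.5,300.5),.068)
print(a,b,(a+b)/2,np.linalg.norm(a-b))
print(np.degrees(np.arctan2(*(a-b)[:2][::-1])))
print("knob",onz("wrist",(223.5,223),.058))
need([.5223,.1247,.09],168.2)
E
```

```text
[0.45554194 0.14003657 0.068     ] [0.58702475 0.11237255 0.068     ] [0.52128334 0.12620456 0.068     ] 0.13436155572488498
168.11825416782816
knob [0.5050676  0.04425118 0.058     ]
pos [0.5144 0.1233 0.1282] rot [-179.78   -0.47  167.85] t 9.68 F [-0.9 -1.   0.5] op 0.0451
turn [-0.0039 -0.0082 -0.0061]
shift cm [-0.78  0.32  3.81] rows 1.0
```

Emit:
servo_tool(
  moves=[
    [[-0.004,-0.008,-0.006,-0.75,0.35,0,4.5],[0,0,0,0,0.0,1.5,4.5],[0,0,0,0,0,1.5,4.5],[0,0,0,0,0,0.3,4.5]],
  ],
)

```text
time: 10.02
ee_pos: [0.5232, 0.1237, 0.0926]
tcp_rot: [-180.0, 0.0, 167.9]
wrist_force: [-0.0, 0.2, 0.7]
opening: 0.0448
```

```bash
python3 - <<'E'
from h import *
need([.522,.1255,.042],168.2)
E
```

```text
pos [0.5232 0.1237 0.0926] rot [-1.7998e+02  1.0000e-02  1.6786e+02] t 10.02 F [-0.   0.2  0.7] op 0.0448
turn [-0.0004  0.0002 -0.006 ]
shift cm [0.16 0.15 5.06] rows 2.0
```

Emit:
servo_tool(
  moves=[
    [[0,0,-0.006,0.15,0.2,1.5,4.5],[0,0,0,0,0,1.5,4.5],[0,0,0,0,0,1.2,4.5],[0,0,0,0,0,0.4,4.5]],
  ],
)

```text
time: 10.35
ee_pos: [0.523, 0.1233, 0.0447]
tcp_rot: [-180.0, 0.1, 167.8]
wrist_force: [0.4, 0.4, 0.2]
opening: 0.0453
```

```bash
python3 - <<'E'
from h import *
need([.522,.1255,.042],168.2)
w=imaging.camera("wrist");cv2.imwrite("pics/w12.png",w)
s=imaging.camera("side")
cv2.imwrite("pics/s12.png",cv2.resize(s[220:330,230:360],(780,600),interpolation=cv2.INTER_CUBIC))
E
```

```text
pos [0.523  0.1233 0.0447] rot [-1.7997e+02  6.0000e-02  1.6783e+02] t 10.35 F [0.4 0.4 0.2] op 0.0453
turn [-0.0006  0.001  -0.0065]
shift cm [0.14 0.2  0.27] rows 1.0
```

View pics/w12.png

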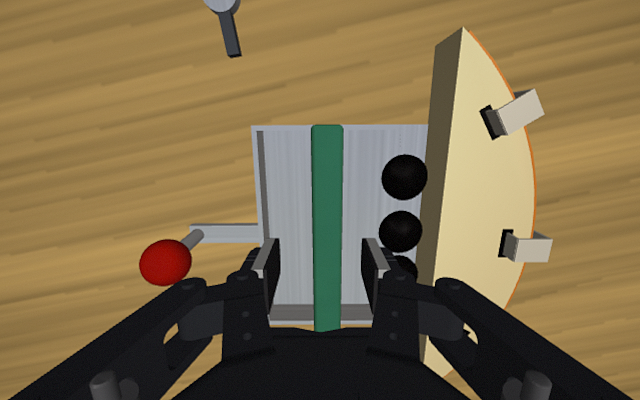

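View pics/s12.png

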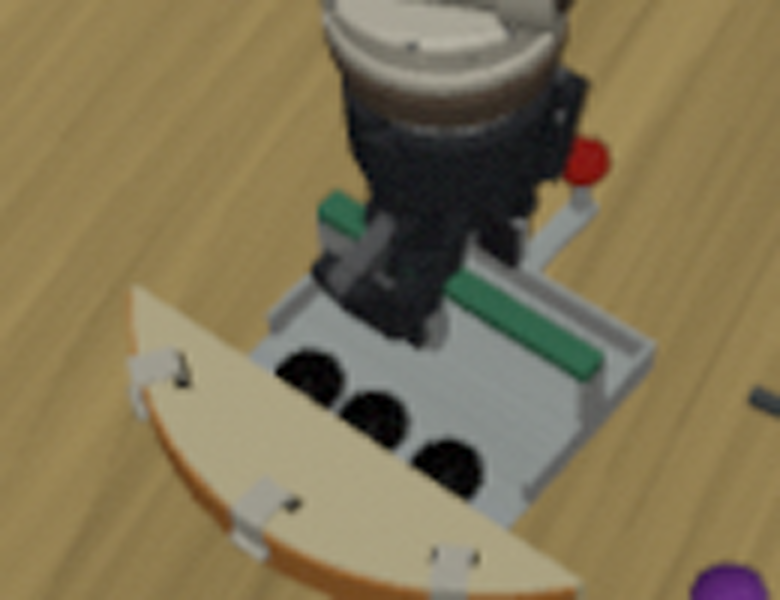

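Emit:
servo_tool(
  moves=[
    [[0,0,-0.006,0.1,0.22,0.3,4.5],[0,0,0,0,0,0,3.0]],
  ],
  force=50,
)

```text
time: 10.62
ee_pos: [0.5234, 0.1258, 0.044]
tcp_rot: [180.0, 0.2, 168.2]
wrist_force: [-0.8, 0.3, 1.1]
opening: 0.0337
```

```bash
python3 - <<'E'
from h import *
need([.522,.1255,.042],168.2)
w=imaging.camera("wrist");cv2.imwrite("pics/w13.png",w)
E
```

```text
pos [0.5234 0.1258 0.044 ] rot [1.7998e+02 1.7000e-01 1.6816e+02] t 10.62 F [-0.8  0.3  1.1] op 0.0337
turn [ 0.0004  0.003  -0.0006]
shift cm [ 0.13 -0.06  0.2 ] rows 1.0
```

View pics/w13.png

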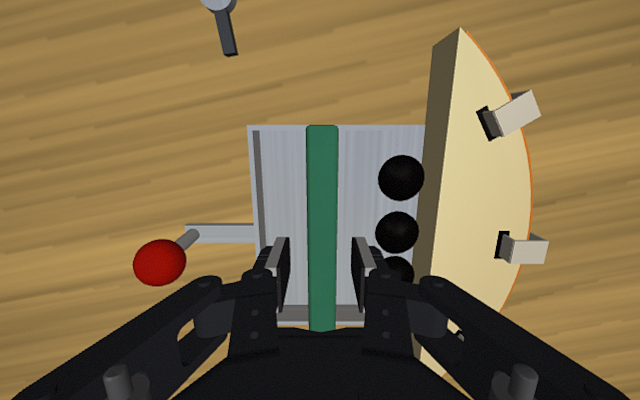

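Centred on the bar. Go 1.5 mm lower and close.

Emit:
servo_tool(
  moves=[
    [[0,0,0,0,0,0.2,2.0],[0,0,0,0,0,0,0.5],[0,0,0,0,0,0,0.5],[0,0,0,0,0,0,0.5],[0,0,0,0,0,0,0.5],[0,0,0,0,0,0,0.5]],
  ],
  force=80,
)

```text
time: 11.17
ee_pos: [0.5242, 0.1261, 0.0435]
tcp_rot: [179.9, 0.3, 168.2]
wrist_force: [0.0, 0.6, -2.6]
opening: 0.0127
```

```bash
python3 - <<'E'
from h import *
need([.522,.1255,.042],168.2)
w=imaging.camera("wrist");cv2.imwrite("pics/w14.png",w)
E
```

```text
pos [0.5242 0.1261 0.0435] rot [179.92   0.29 168.17] t 11.17 F [ 0.   0.6 -2.6] op 0.0127
turn [ 0.0014  0.0051 -0.0005]
shift cm [ 0.21 -0.11  0.15] rows 1.0
```

View pics/w14.png

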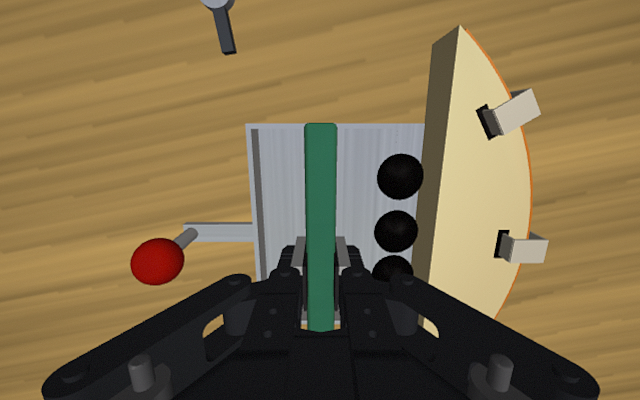

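Emit:
servo_tool(
  moves=[
    [[0,0,0,0,0,-0.4,0.5],[-0.02,0,0,0,0,-0.6,0.5],[-0.02,0,0,0,0,-0.6,0.5],[-0.02,0,0,0,0,-0.6,0.5]],
  ],
)

```text
time: 11.55
ee_pos: [0.5223, 0.1251, 0.0648]
tcp_rot: [176.5, 0.1, 168.2]
wrist_force: [-0.8, -4.0, -6.0]
opening: 0.0127
```

```bash
python3 - <<'E'
from h import *
need([.522,.1255,.1],168.2)
w=imaging.camera("wrist");cv2.imwrite("pics/w15.png",w)
s=imaging.camera("side")
cv2.imwrite("pics/s15.png",cv2.resize(s[210:330,230:360],(650,600),interpolation=cv2.INTER_CUBIC))
E
```

```text
pos [0.5223 0.1251 0.0648] rot [1.7649e+02 6.0000e-02 1.6822e+02] t 11.55 F [-0.8 -4.  -6. ] op 0.0127
turn [0.0612 0.001  0.0005]
shift cm [ 0.04  0.25 -3.51] rows 1.0
```

View pics/w15.png

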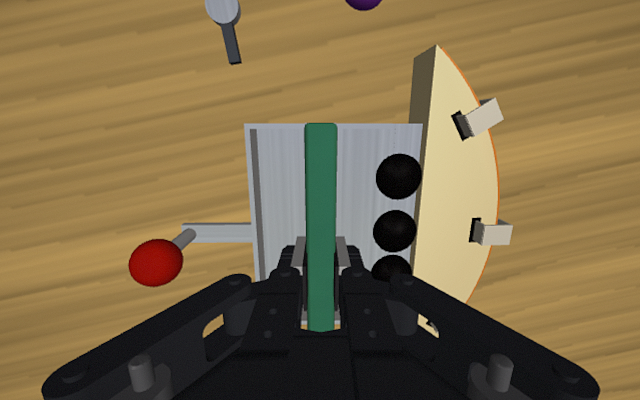

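View pics/s15.png

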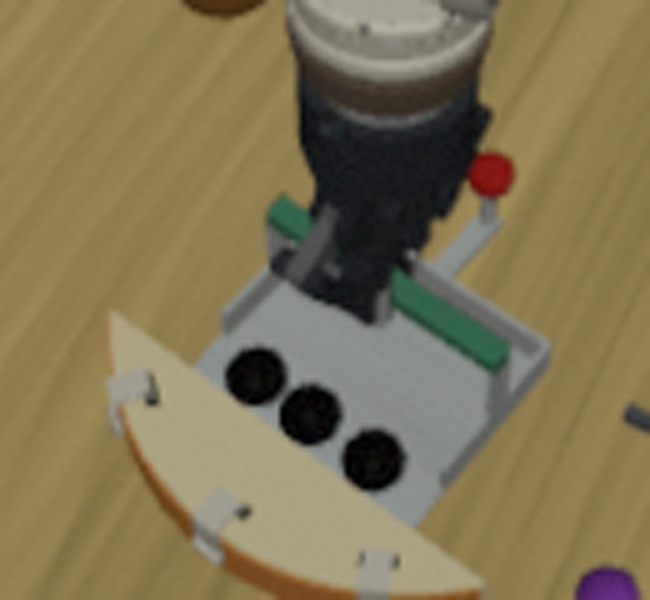

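Emit:
servo_tool(
  moves=[
    [[-0.02,0,0,0,-0.05,-0.6,0.5],[-0.025,0,0,0,-0.1,-0.7,0.5],[-0.025,0,0,0,-0.1,-0.7,0.5],[-0.025,0,0,0,-0.1,-0.7,0.5],[-0.025,0,0,0,-0.1,-0.7,0.5],[-0.025,0,0,0,-0.1,-0.7,0.5],[-0.025,0,0,0,-0.1,-0.7,0.5],[-0.025,0,0,0,-0.1,-0.7,0.5]],
  ],
)

```text
time: 12.32
ee_pos: [0.5209, 0.11, 0.1277]
tcp_rot: [163.8, 0.6, 168.3]
wrist_force: [-0.3, -0.0, -3.1]
opening: 0.0125
```

```bash
python3 - <<'E'
from h import *
need([.522,.1255,.13],168.2)
w=imaging.camera("wrist");cv2.imwrite("pics/w16.png",w)
E
```

```text
pos [0.5209 0.11   0.1277] rot [163.82   0.57 168.26] t 12.32 F [-0.3 -0.  -3.1] op 0.0125
turn [0.2824 0.0097 0.0024]
shift cm [0.2  1.55 0.2 ] rows 1.0
```

View pics/w16.png

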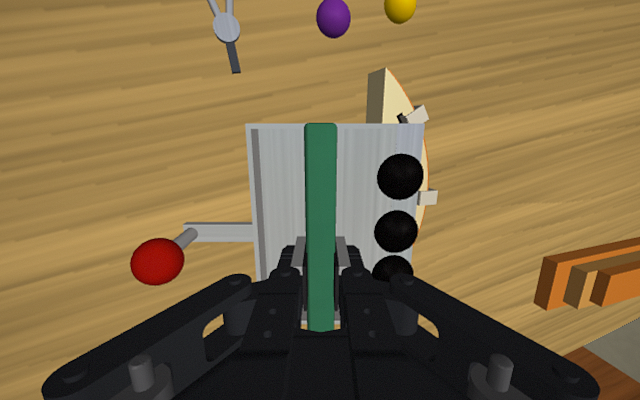

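Emit:
servo_tool(
  moves=[
    [[-0.025,0,0,0,0,-0.3,0.5],[-0.025,0,0,0,0,-0.3,0.5],[-0.025,0,0,0,0,-0.3,0.5],[-0.025,0,0,0,0,-0.3,0.5],[-0.02,0,0,0,0,-0.2,0.5]],
  ],
)

```text
time: 12.78
ee_pos: [0.5218, 0.1047, 0.1474]
tcp_rot: [156.2, 1.1, 168.2]
wrist_force: [-0.5, -0.5, -3.1]
opening: 0.0124
```

```bash
python3 - <<'E'
from h import *
need([.522,.1255,.13],168.2)
w=imaging.camera("wrist");cv2.imwrite("pics/w17.png",w)
E
```

```text
pos [0.5218 0.1047 0.1474] rot [156.19   1.13 168.18] t 12.78 F [-0.5 -0.5 -3.1] op 0.0124
turn [0.4155 0.0194 0.0038]
shift cm [0.44 1.17 2.41] rows 1.0
```

View pics/w17.png

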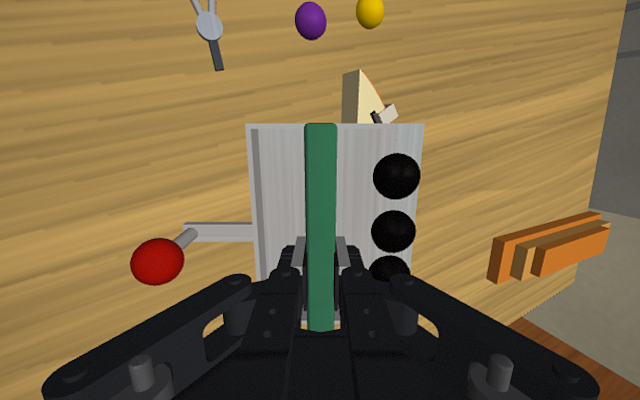

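Emit:
servo_tool(
  moves=[
    [[0,0,0,0,0,0,0.5],[0,0,0,0,0,0,0.5],[0,0,0,0,0,0,0.5]],
  ],
)

```text
time: 13.08
ee_pos: [0.522, 0.1039, 0.1479]
tcp_rot: [156.1, 1.2, 168.1]
wrist_force: [-0.3, -0.9, -3.2]
opening: 0.0126
```

```bash
python3 - <<'E'
from h import *
need([.522,.1255,.13],168.2)
w=imaging.camera("wrist");cv2.imwrite("pics/w18.png",w)
E
```

```text
pos [0.522  0.1039 0.1479] rot [156.15   1.19 168.1 ] t 13.08 F [-0.3 -0.9 -3.2] op 0.0126
turn [0.4163 0.0208 0.0026]
shift cm [0.48 1.21 2.48] rows 1.0
```

View pics/w18.png

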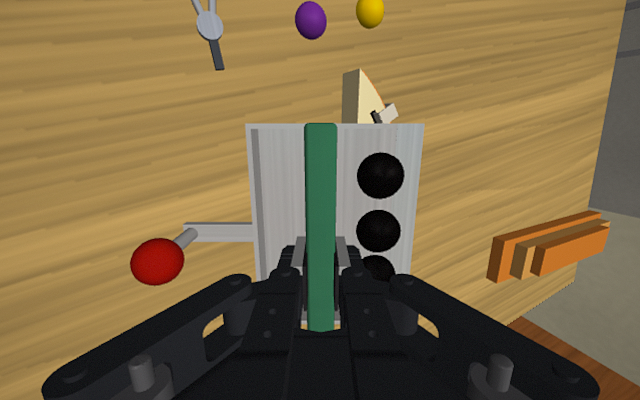

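Emit:
servo_tool(
  moves=[
    [[0.06,0,0,0,0,0,0.5],[0.06,0,0,0,0,0,0.5],[0.06,0,0,0,0,0,0.5],[0.04,0,0,0,0,0,0.5],[0.03,0,0,0,0,0,0.5]],
  ],
)

```text
time: 13.55
ee_pos: [0.5217, 0.1038, 0.1472]
tcp_rot: [171.1, 1.2, 168.1]
wrist_force: [-0.8, 1.0, -2.1]
opening: 0.0125
```

```bash
python3 - <<'E'
from h import *
need([.45,-.3,.17],168.2,roll=171)
w=imaging.camera("wrist");cv2.imwrite("pics/w19.png",w)
E
```

```text
pos [0.5217 0.1038 0.1472] rot [171.11   1.17 168.05] t 13.55 F [-0.8  1.  -2.1] op 0.0125
turn [-0.0019  0.0206  0.0006]
shift cm [ -1.39 -40.15  -8.56] rows 10.0
```

View pics/w19.png

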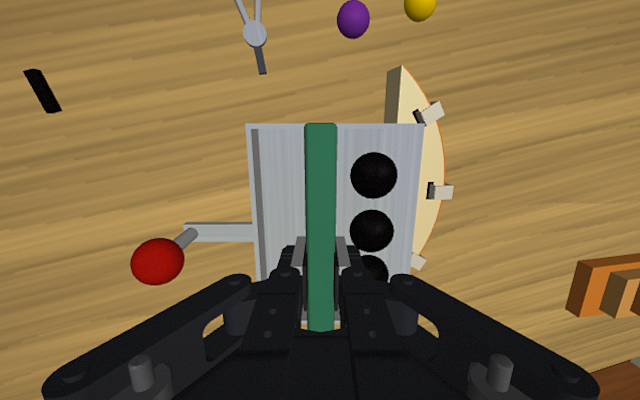

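Emit:
servo_tool(
  moves=[
    [[0,0,0,0,-0.4,-0.06,0.5],[0,0.005,-0.01,-0.05,-0.8,-0.13,0.5],[0,0.005,-0.015,-0.1,-1.2,-0.19,0.5],[0,0.005,-0.015,-0.1,-1.6,-0.26,0.5],[0,0.005,-0.02,-0.1,-2.0,-0.32,0.5],[0,0,-0.02,-0.05,-2.0,-0.32,0.5],[0,0,-0.02,0,-2.0,-0.32,0.5],[0,0,-0.02,0,-2.0,-0.32,0.5],[0,0,-0.02,0,-2.0,-0.32,0.5],[0,0,-0.02,0.05,-2.0,-0.32,0.5],[0,0,-0.02,0.1,-2.0,-0.32,0.5],[0,0,-0.02,0.1,-2.0,-0.32,0.5]],
  ],
)

```text
time: 14.6
ee_pos: [0.4988, -0.1032, 0.1456]
tcp_rot: [170.6, 2.0, -179.5]
wrist_force: [-0.9, -0.0, -2.7]
opening: 0.0123
```

```bash
python3 - <<'E'
from h import *
need([.4575,-.372,.15],180,roll=171)
E
```

```text
pos [ 0.4988 -0.1032  0.1456] rot [ 170.6     2.03 -179.48] t 14.6 F [-0.9 -0.  -2.7] op 0.0123
turn [0.0072 0.0336 0.0147]
shift cm [  4.35 -26.38  -4.97] rows 7.0
```

Emit:
servo_tool(
  moves=[
    [[0.001,0.005,0.002,0.35,-2.2,-0.4,0.5],[0.001,0.005,0.002,0.38,-2.2,-0.4,0.5],[0.001,0.005,0.002,0.38,-2.2,-0.4,0.5],[0,0.005,0.002,0.38,-2.2,-0.4,0.5],[0,0.005,0.002,0.38,-2.2,-0.4,0.5],[0,0.005,0.002,0.38,-2.1,-0.35,0.5],[0,0.003,0,0.38,-1.9,-0.35,0.5],[0,0,0,0.35,-1.6,-0.3,0.5],[0,0,0,0.3,-1.3,-0.25,0.5],[0,0,0,0.2,-1.0,-0.2,0.5],[0,0,0,0.1,-0.6,-0.1,0.5],[0,0,0,0,-0.2,0,0.5]],
  ],
)

```text
time: 15.6
ee_pos: [0.4577, -0.3204, 0.1456]
tcp_rot: [170.2, 0.6, 179.7]
wrist_force: [0.2, -0.3, -2.7]
opening: 0.0124
```

```bash
python3 - <<'E'
from h import *
need([.4575,-.372,.12],180,roll=180)
w=imaging.camera("wrist");cv2.imwrite("pics/w20.png",w)
E
```

```text
pos [ 0.4577 -0.3204  0.1456] rot [170.19   0.56 179.71] t 15.6 F [ 0.2 -0.3 -2.7] op 0.0124
turn [ 0.1713  0.0103 -0.0042]
shift cm [ 0.02 -5.52  1.64] rows 2.0
```

View pics/w20.png

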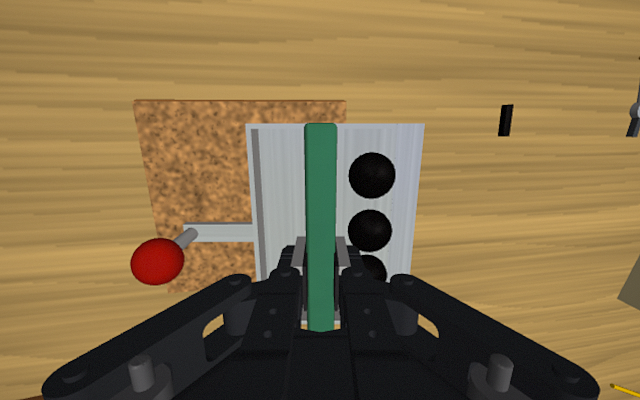

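Emit:
servo_tool(
  moves=[
    [[0.01,0.002,0,0,-0.6,-0.1,0.5],[0.02,0.002,0,0,-1.0,-0.1,0.5],[0.02,0.002,0,0,-1.1,-0.1,0.5],[0.02,0.002,0,0,-1.0,-0.1,0.5],[0.02,0,0,0,-0.8,-0.05,0.5],[0.02,0,0,0,-0.5,0,0.5],[0.02,0,0,0,-0.2,0,0.5],[0.02,0,0,0,0,0,0.5]],
  ],
)

```text
time: 16.32
ee_pos: [0.4588, -0.3764, 0.1431]
tcp_rot: [179.6, 0.1, 179.9]
wrist_force: [-0.3, 0.7, -2.1]
opening: 0.0126
```

```bash
python3 - <<'E'
from h import *
need([.4575,-.372,.075],180,roll=180)
for n in("wrist","side"):
  w=imaging.camera(n);cv2.imwrite(f"pics/{n}21.png",w)
cv2.imwrite("pics/s21.png",cv2.resize(w[100:220,330:460],(650,600),interpolation=cv2.INTER_CUBIC))
E
```

```text
pos [ 0.4588 -0.3764  0.1431] rot [1.7957e+02 8.0000e-02 1.7991e+02] t 16.32 F [-0.3  0.7 -2.1] op 0.0126
turn [ 0.0075  0.0014 -0.0016]
shift cm [0.14 0.38 6.81] rows 2.0
```

View pics/wrist21.png

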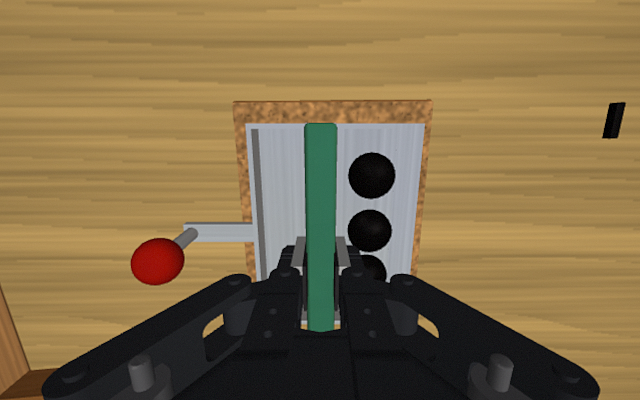

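View pics/s21.png

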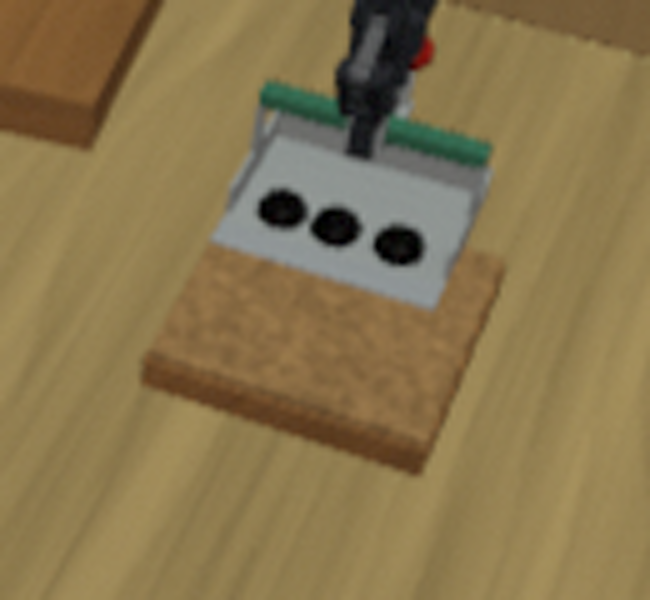

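Emit:
servo_tool(
  moves=[
    [[0.004,0,0,0.05,0.15,0.5,0.5],[0.004,0,0,0.05,0.15,1.0,0.5],[0,0,0,0,0.1,1.2,0.5],[0,0,0,0,0,1.2,0.5],[0,0,0,0,0,0.9,0.5],[0,0,0,0,0,0.5,0.5],[0,0,0,0,0,0.2,0.5]],
  ],
)

```text
time: 17.0
ee_pos: [0.4578, -0.3689, 0.0837]
tcp_rot: [180.0, 0.1, -179.9]
wrist_force: [-0.1, 0.1, -3.1]
opening: 0.0125
```

```bash
python3 - <<'E'
from h import *
need([.4575,-.372,.0735],180,roll=180)
w=imaging.camera("wrist");cv2.imwrite("pics/w22.png",w)
E
```

```text
pos [ 0.4578 -0.3689  0.0837] rot [ 1.7995e+02  1.2000e-01 -1.7994e+02] t 17.0 F [-0.1  0.1 -3.1] op 0.0125
turn [0.0008 0.002  0.0011]
shift cm [ 0.03 -0.31  1.02] rows 1.0
```

View pics/w22.png

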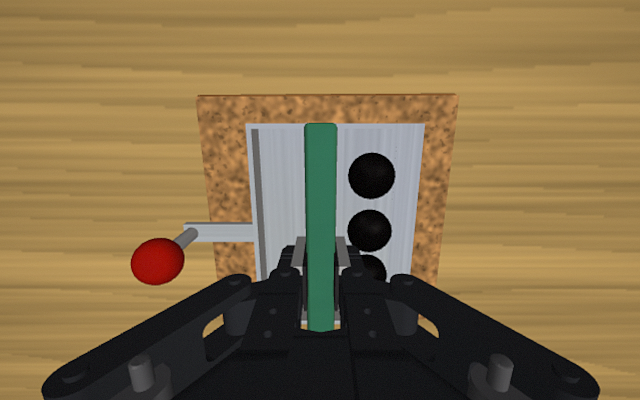

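Emit:
servo_tool(
  moves=[
    [[0,0.001,0,0,-0.25,0.2,0.5],[0,0,0,0,-0.2,0.3,0.5],[0,0,0,0,0,0.2,0.5],[0,0,0,0,0,0.1,0.5]],
  ],
)

```text
time: 17.38
ee_pos: [0.4582, -0.3746, 0.0757]
tcp_rot: [180.0, 0.1, -180.0]
wrist_force: [-0.7, -0.6, -2.3]
opening: 0.0123
```

```bash
python3 - <<'E'
from h import *
need([.4575,-.373,.0735],180,roll=180)
E
```

```text
pos [ 0.4582 -0.3746  0.0757] rot [ 1.7998e+02  9.0000e-02 -1.7996e+02] t 17.38 F [-0.7 -0.6 -2.3] op 0.0123
turn [0.0003 0.0016 0.0007]
shift cm [0.07 0.16 0.22] rows 1.0
```

Emit:
servo_tool(
  moves=[
    [[0,0,0,0,0.05,0.1,0.5],[0,0,0,0,0,0.08,0.5]],
  ],
)

```text
time: 17.55
ee_pos: [0.4583, -0.3744, 0.0741]
tcp_rot: [-180.0, 0.1, -180.0]
wrist_force: [0.4, -0.5, -3.0]
opening: 0.0124
```

Emit:
servo_tool(
  moves=[
    [[0,0,0,0,0,0.05,0.5]],
  ],
)

```text
time: 17.63
ee_pos: [0.4584, -0.3744, 0.0736]
tcp_rot: [-180.0, 0.1, -180.0]
wrist_force: [0.0, -0.1, -1.3]
opening: 0.0124
```

Emit:
servo_tool(
  moves=[
    [[0,0,0,0,0,0.05,0.5]],
  ],
)

```text
time: 17.72
ee_pos: [0.4584, -0.3745, 0.0735]
tcp_rot: [-180.0, 0.1, -180.0]
wrist_force: [-2.3, 1.1, 2.1]
opening: 0.0123
```

Emit:
servo_tool(
  moves=[
    [[0,0,0,0,0,0.02,0.5],[0,0,0,0,0,0,1.8],[0,0,0,0,0,0,3.0],[0,0,0,0,0,0,4.5],[0,0,0,0,0,0,4.5],[0,0,0,0,0,0,4.5]],
  ],
)

```text
time: 18.22
ee_pos: [0.4594, -0.3751, 0.0753]
tcp_rot: [-179.8, 0.3, -180.0]
wrist_force: [-0.1, 0.4, 0.3]
opening: 0.045
```

```bash
python3 - <<'E'
from h import *
need([.4575,-.373,.0735],180,roll=180)
w=imaging.camera("wrist");cv2.imwrite("pics/w23.png",w)
E
```

```text
pos [ 0.4594 -0.3751  0.0753] rot [-179.83    0.32 -179.96] t 18.22 F [-0.1  0.4  0.3] op 0.045
turn [-0.003   0.0055  0.0006]
shift cm [0.19 0.21 0.18] rows 1.0
```

View pics/w23.png

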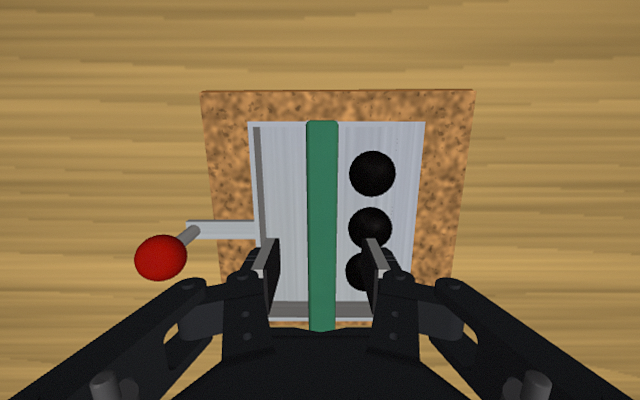

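Emit:
servo_tool(
  moves=[
    [[0,0,0,0,0,-0.5,4.5],[0,0,0,0,0,-1.2,4.5],[0,0,0,0,0,-2.0,4.5],[0,0,0,0,0,-2.0,4.5],[0,0,0,0,0,-2.5,4.5],[0,0,0,0,0,-3.0,4.5],[0,0,0,0,0,-3.0,4.5],[0,0,0,0,0,-1.5,4.5],[0,0,0,0,0,0,4.5],[0,0,0,0,0,0,4.5]],
  ],
)

```text
time: 19.1
ee_pos: [0.4573, -0.3737, 0.2469]
tcp_rot: [-179.7, 0.4, -180.0]
wrist_force: [0.9, -0.1, -0.3]
opening: 0.0451
```

```bash
python3 - <<'E'
from h import *
need([.4575,-.373,.0735],180,roll=180)
w=imaging.camera("wrist");cv2.imwrite("pics/w24.png",w)
s=imaging.camera("side");cv2.imwrite("pics/side24.png",s)
a=onz("wrist",(0,0),0)
E
```

```text
pos [ 0.4573 -0.3737  0.2469] rot [-179.73    0.44 -179.97] t 19.1 F [ 0.9 -0.1 -0.3] op 0.0451
turn [-0.0047  0.0077  0.0006]
shift cm [ 0.12  0.15 17.34] rows 5.0
```

View pics/w24.png

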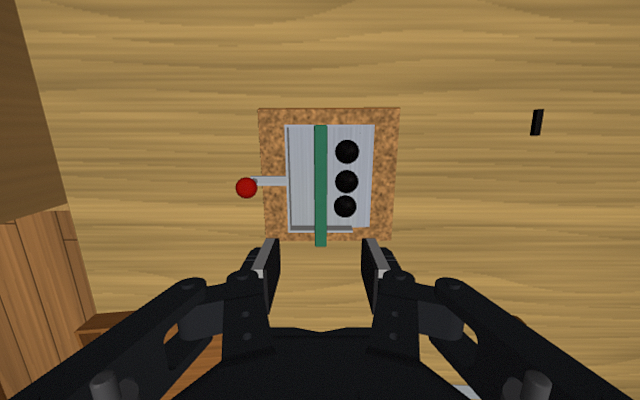

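View pics/side24.png

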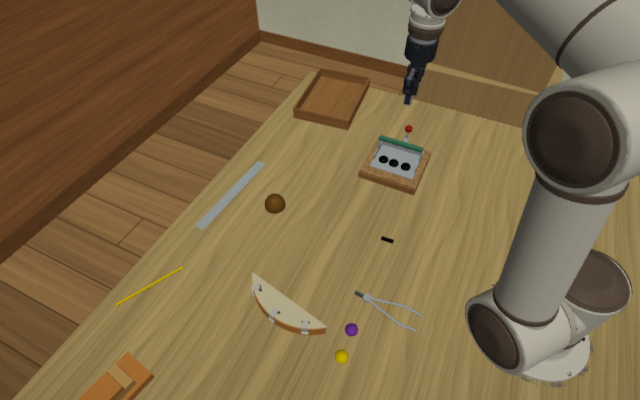

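```bash
python3 - <<'E'
from h import *
im=cv2.imread("pics/w24.png");cv2.imwrite("pics/w24z.png",cv2.resize(im[95:260,225:410],None,fx=4,fy=3.6,interpolation=cv2.INTER_CUBIC))
E
```

```text
(no output)
```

View pics/w24z.png

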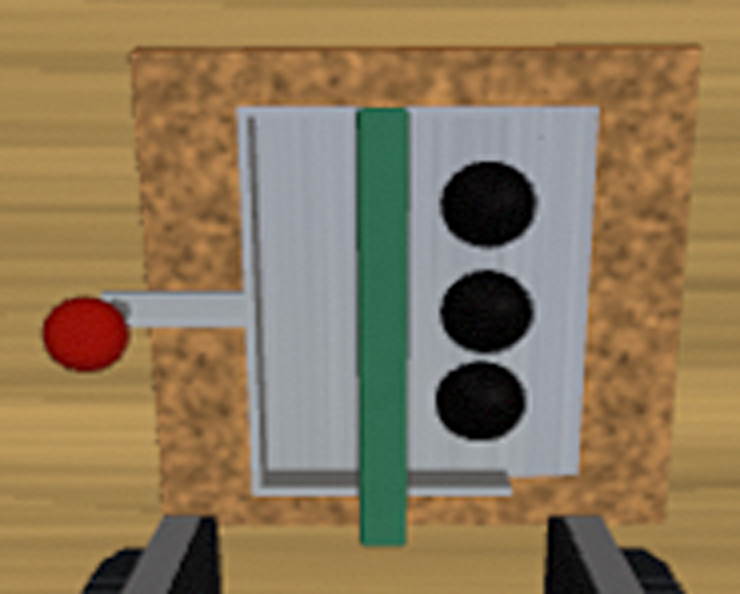

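```bash
python3 - <<'E'
from h import *
g=lambda x,y,z:onz("wrist",(225+x/4,95+y/3.6),z)
L=[g(598,107,.031),g(578,475,.031)]
R=[g(x,y,.03) for x,y in((132,50),(700,47),(665,522),(162,515))]
c=np.mean(R,0);print(np.round(L,4),c.round(4),(np.mean(L,0)-c).round(4))
E
```

```text
[[ 0.3886 -0.3062  0.031 ]
 [ 0.5244 -0.3057  0.031 ]] [ 0.4562 -0.3627  0.03  ] [0.0003 0.0568 0.001 ]
```

Lip midpoint is 56.8 mm ahead of the riser centre, where 55 mm would be exactly centred, so the scoop sits within 2 mm of the middle. The buttons are in the pan and the bystanders are unmoved, so I am handing in.

```bash
python3 - <<'E'
from workcell import bot
print(bot.job_done())
E
```

```text
the job is handed in; nothing more can be done
None
```

The job is done and handed in at about 19 s. The scoop sits flat on the middle of the cork riser with all three buttons in the pan.

- **Scooping:** I held the scoop by the red knob, turned it square to the caul and pushed it flat along the bench. The lip went under the buttons and met the face with a contact force of about 23 N.
- **Lift and carry:** I let go, took the scoop again by the green bridge, and lifted it. With the nose tipped up to about 24°, the buttons slid back off the tapered lip. I carried it tipped about 9°, levelled it, set it down gently and withdrew.
- **Last checks:** The final pictures show all three buttons upright in the pan. The scoop was within about 2 mm of the riser's centre and square to its sides. The bronze weight, divider and saddle looked unmoved in the side view. The gripper was about 18 cm above where it let go of the scoop, and its fingers never came near the buttons.
- **Disagreements:** The top and side cameras differed by about 4–7 mm in y for things on the bench, so I averaged them and corrected with the wrist camera. The gripper read about 21 mm open on the 24 mm knob, but the hold was firm. I needed a second grip there, because the first had drifted about 4 mm too high.

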